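# Seat the keyer's cover plate and hold the ratchet clamp at four clicks

### The job

At the radio bench, press down the propped-up end of the aluminium cover plate so that it lies level in the top of the black keyer box, then take the red handle of the sprung ratchet lever and advance it exactly four clicks, no more, so that the yellow tongue slides out over the plate. The lever springs back if let go, so finish with the gripper still holding it at the fourth click, and leave the other things on the bench where they are.

Things in the scene. Friction and masses are not known exactly. Their poses are not given: they have to be found in the camera images.
- fixture: green fixture fixed to the table, base 150 (x) x 312 (y) x 12 mm. Origin on the table under the centre of its black keyer box; the lever is on the box's +y side. Box 84 (x) x 124 (y) mm, rim 50 mm above the table, with a 74 x 114 mm recess, 4 mm deep, for the plate. Ratchet sector and grey pawl housing, 72 mm tall, at y 165 to 217 mm, x within 17 mm
- plate: loose aluminium cover plate, 70 (x) x 110 (y) x 4 mm, 0.08 to 0.17 kg, blue patch on top; origin at the centre of its underside, z out of its top. Starts in the recess, +y end propped 11 mm up on a stud (tilt 0.1 rad), -y end on the seat. Press down on top, 30 to 45 mm from its centre towards +y, with 6 to 15 N. Level, its origin is 46 mm above the table, its top flush with the rim
- stud_top (a point): top of the brass stud, 30 (x) x 8 (y) mm, under the plate at (0, 45) mm in the fixture's frame; it starts 10 mm proud of the recess floor (the floor is 46 mm above the table), slides straight down with about 5 N of friction until flush, and stays where it is pushed
- tongue_tip (a point): tip, at the underside, of the yellow retaining tongue, 24 mm wide (x), 10 mm thick, 52.5 mm above the table; starts at (0, 63) mm in the fixture's frame and goes 6 mm towards -y with each click of the lever, over the seated plate; a propped-up plate blocks it
- pivot (a point): the lever's upright pivot axis, 74 mm above the table, at (0, 125) mm in the fixture's frame. The handle swings level about it, clockwise seen from above, at a radius of 100 mm. One click is 0.18 rad (18 mm of handle travel), four are 0.72 rad; stops at 0 clicks (rest) and 6 clicks
- handle: upright round red handle of the lever, free to spin, diameter 22 mm, spanning 74 to 114 mm above the table; origin at the centre of its foot, on the flat steel arm (16 mm wide). At rest at (-95.5, 95.4) mm in the fixture's frame; moves first towards the fixture's +y. It is sprung: from notch to notch the push needed fades from 5-6 N to 2 N; at each full click it jumps up 3 N or more. Let go, it springs back to rest
- screw_cup: loose aluminium cup, 56 mm wide, 35 mm tall, origin under its centre; stands beside the enclosure on the far side from the lever; a bystander
- screwdriver: loose red-handled screwdriver, 180 mm long, 26 mm thick, lying behind the fixture, origin midway along it on the table; a bystander
- mug: loose white mug, 80 mm wide, 95 mm tall, origin under its centre; a bystander
- morse_key: loose morse key, steel foot 130 x 70 mm, red button, 60 mm tall, origin under its foot; a bystander
- clock: loose small grey desk clock, 40 x 90 x 45 mm, origin under its centre; a bystander
There are look-alikes about, which are no part of the job. Of the things like the plate, leave any that is orange; of the rest the smaller one is meant.

How it is judged:
On the way, in this order (a step that is already met when the one before it is completed fails the run):
1. the cover plate is pressed level into its recess while the lever is still at rest (angle between plate's own z axis and vertical below 0.03 rad and z of plate in the frame of fixture between 0.043 and 0.048 m and horizontal distance between plate and fixture below 0.008 m and distance of handle from where it was at the start of the episode below 0.009 m), for 0.2 s.
2. the lever is advanced four clicks, held by the fingers (angle between plate's own z axis and vertical below 0.03 rad and z of plate in the frame of fixture between 0.043 and 0.048 m and horizontal distance between plate and fixture below 0.008 m and distance of handle from where it was at the start of the episode between 0.0637 and 0.0771 m and contact force between the fingers and handle above 1 N), for 0.2 s.
At the end, for the whole second after the job is handed in: the plate lies level in its recess (tilt under 0.03 rad, underside within 2 mm of the seat), and the fingers (contact over 1 N) still hold the lever at the fourth click: between 3.6 and 4.4 clicks, i.e. the handle 64 to 77 mm straight from where it started, and still (all of step 2 and linear speed of handle below 0.02 m/s); the arm keeps its last pose, push and grip.
It fails at once if the lever is pushed past the fourth click (over 4.6 clicks) (distance of handle from where it was at the start of the episode above 0.0805 m).
It fails at once if another thing on the bench is moved by more than 30 mm (distance of any of screw_cup, screwdriver, mug, morse_key, clock from where it was at the start of the episode above 0.03 m).
It also fails if it takes over 54 s, if anything falls off the work surface, if the arm or the gripper's body presses on something with over 40 N, if the wrist force passes 120 N, or if a joint passes its speed limit or range.

### The arm

A 7-joint arm with a two-finger parallel gripper is mounted at the origin on the work surface. World frame = base frame: x ahead of the robot, y to its left, z up, the work surface at z = 0. Lengths are in m, angles in rad, forces in N, time in s.
With the tool pointing down it reaches from about 0.4 to 0.85 m from the base axis. Payload 10.4 kg.
Tool frame: the origin (TCP) lies on the centre line of the jaws, within the pads' length; the fingertips stand 17 mm ahead of it and the grasp point (between the pads) lies 2 mm behind it; z points along the fingers, y is the line along which they close (so a half turn about z gives the same grasp; the last joint's range is limited). The gripper opens to 85 mm and grips with 20 to 120 N. Pads are 22 mm wide; open, the fingers measure 114 mm over their backs; the gripper's body (76 mm by 85 mm) begins 54 mm behind the grasp point. The pads swing forward as they close: fully open they stand 13 mm farther back than shut.
Start: joints at [1.199, 0.332, -0.065, 1.46, 0.022, 1.35, -0.088], TCP at [0.214, -0.587, 0.248] pointing down, gripper open.
Joint ranges: [-2.6, 2.6], [-0.5, 2.12], [-1.47, 1.34], [0.16, 2.42], [-1.27, 4.41], [0.06, 2.06], [-2.6, 2.6]. Speed limits (rad/s): [2.22, 2.22, 2.79, 2.79, 3.14, 3.14, 3.14].

### API

Orientations are given as a unit quaternion [x, y, z, w].
In Python, from workcell import sensors, imaging, order, spotter gives the robot as it stands. The module is installed in compiled form; this text tells all that it offers.
- The arm moves only by the shell command python3 -m inch 'ROWS' [FORCE]. ROWS is JSON, a list that holds one entry, the list of rows, each a list of 7 numbers: the shift along the tool's x, y, z in m, then the turn, a rotation vector about the tool's x, y, z in rad, then the closure, from -1 (fully open) to 1 (shut). In form: [[[x, y, z, ax, ay, az, hand], ...]]. A call has 1 to 10 rows; each row is the pose to reach, as a shift and turn from the pose commanded when the call began, along the tool's axes at that moment; what a row does not reach only later rows make up. A row lasts 1/10 s, in which the tool goes at most 50 mm and 8.59 degrees, less where a joint would pass 70% of its speed; a pose out of reach is approached as far as the arm can. A call with a gripper value outside its range is refused whole. The fingers move at their own pace and stop on an object; FORCE is the grip in N (left out, the last holds). Time passes only in rows, so rows that repeat a pose let the fingers close. It gives the time, the measured TCP pose, the force, the opening and the grip force at its end, in the units of the state.
- sensors.get_obs(): the state, without advancing time (a new reading comes with each control period).
- imaging.camera(name): name is "scene" or "top"; returns the picture (480x640x3 uint8, blue, green, red); there is no depth.
- imaging.calibration(name): a dict with "mtx" (3x3 intrinsics, pixels), "D" ([k1, k2, p1, p2, k3] as OpenCV has them; the pictures are not rectified), "R" (3x3) and "t" (3): a world point X has camera coordinates R X + t. Camera axes: x right, y down, z forward; pixel columns grow to the right and rows downward; lengths in m; the calibration is good to about 2 mm. A picture is of the moment at which its call begins. calibration takes no time and is no camera call.
- order.hand_in(): hands the job in; it is judged then, once.
Trained networks look in the newest picture that a camera, given by its name, has taken for a name from the list of things; names that differ only in an ending like _2 or _b are one class to them, and where a whole thing is asked for, a point or a joint stands for the part that bears it (a point fixed in the world has none). Each returns a list of dicts, best first, with "conf" (0 to 1); they miss things now and then, are a little off and sometimes report something else, mostly with a low value. They report only what shows in the picture. A call takes as long as a camera call. They do not tell look-alikes from the thing itself.
- spotter.look_for(label, camera): "pixel" ([column, row] in pixels, amid what is visible of it).
The state is a dict: "clock": time; "joint_pos": joint angles; "joint_velocities": joint speeds; "tau": joint torques, N m; "position": TCP position; "ee_rot": TCP orientation; "ft_force": force on the tool from outside, world axes, zero at the start; "torque": the same for the moment, N m; "grip_width": opening from 0.0 (shut) to 1.0 (fully open); "grasp_force": force on a finger pad.
Only numpy, scipy, OpenCV 4.12 (cv2) and the standard library are available. Lean on these libraries where they do the work, as an engineer would, in place of code of your own. Each camera call takes 0.05 s, during which the arm holds its last target. There are 200 camera calls.

## Working session

There is one attempt and no reset: what is moved stays moved. The work goes in short steps, Python scripts to look and compute and a shell command to move; the robot and the scene stay as the last step left them, time stands still between calls to the robot, and variables do not carry over. Pictures are saved under pics/ and viewed, at most 10 in all, crops included, and the job is handed in when it is done.

```bash
mkdir -p pics; python3 - <<'E'
from workcell import sensors, imaging, spotter
import cv2
for c in ("scene","top"):
    im=imaging.camera(c); cv2.imwrite(f"pics/{c}0.png",im)
    for n in ("fixture","plate","stud_top","tongue_tip","pivot","handle","screw_cup"):
        print(c,n,[(r["pixel"],round(r["conf"],2)) for r in spotter.look_for(n,c)])
print(sensors.get_obs())
E
```

```text
scene fixture [([272.8, 290.5], 0.76), ([490.4, 248.1], 0.55)]
scene plate [([304.6, 220.6], 0.82), ([180.0, 224.6], 0.59), ([226.3, 274.1], 0.55)]
scene stud_top [([190.2, 177.4], 0.39)]
scene tongue_tip [([267.1, 277.6], 0.7)]
scene pivot [([273.2, 294.6], 0.84)]
scene handle [([187.2, 174.7], 0.24)]
scene screw_cup [([170.8, 295.3], 0.63)]
top fixture [([353.4, 212.7], 0.68), ([495.5, 334.4], 0.29)]
top plate [([392.2, 194.9], 0.87), ([349.4, 303.5], 0.8), ([471.8, 265.8], 0.64)]
top stud_top []
top tongue_tip [([358.1, 201.9], 0.48)]
top pivot [([353.3, 211.3], 0.56), ([392.0, 195.4], 0.22)]
top handle [([367.9, 244.5], 0.57), ([494.6, 338.3], 0.45)]
top screw_cup [([437.5, 175.8], 0.87)]
{'clock': 0.8, 'joint_pos': array([ 1.19939231,  0.3321539 , -0.0646501 ,  1.46010081,  0.02161113,
        1.34990147, -0.08852424]), 'joint_velocities': array([ 0.00129753, -0.00186755, -0.00087766, -0.00149927,  0.00095441,
        0.00104789,  0.00054584]), 'tau': array([-9.76893025e-04, -6.25178862e+01,  4.84370068e-02, -3.91812158e+01,
        1.65184663e-02,  1.78644081e-03, -5.58718170e-05]), 'position': array([ 0.21360137, -0.58738826,  0.24836582]), 'ee_rot': array([9.84836176e-01, 1.73486892e-01, 7.97502959e-06, 6.53794013e-05]), 'ft_force': array([1.43074871e-01, 2.54363428e-04, 4.75173572e-01]), 'torque': array([-0.01340347, -0.05578977,  0.00640763]), 'grasp_force': 0.0, 'grip_width': 0.9978902715568617}
```

View pics/scene0.png

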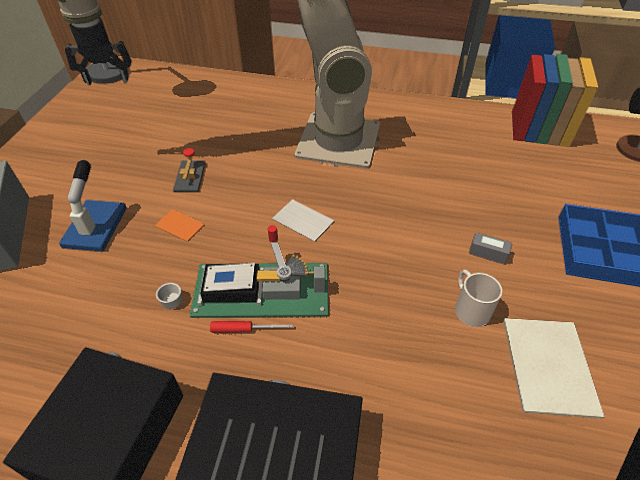

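View pics/top0.png

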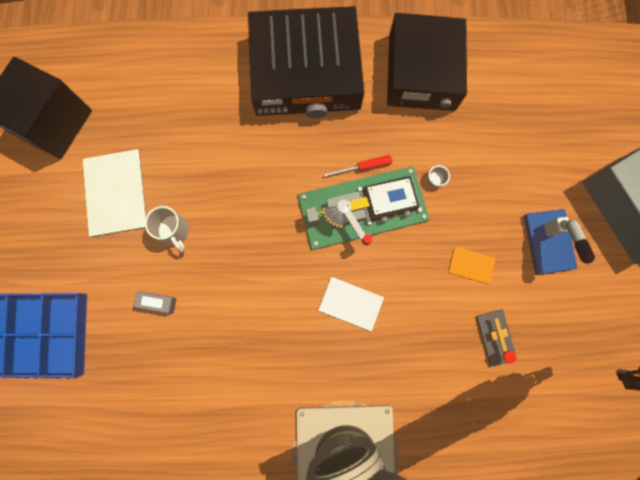

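Plate candidates in the top view are the white-topped one in the black box (392,195), an orange one (472,265) and a larger white sheet (350,303). The orange one is ruled out and the (392,195) one is the smaller of the rest. It also has the blue patch and sits in the keyer box. I'll confirm in an enlarged crop and use it to measure.

```bash
python3 - <<'E'
import cv2
a=cv2.imread("pics/top0.png")[150:260,285:445]; cv2.imwrite("pics/topc.png",cv2.resize(a,None,fx=5,fy=5,interpolation=cv2.INTER_CUBIC))
a=cv2.imread("pics/scene0.png")[215:335,180:340]; cv2.imwrite("pics/scenec.png",cv2.resize(a,None,fx=5,fy=5,interpolation=cv2.INTER_CUBIC))
E
```

```text
(no output)
```

View pics/topc.png

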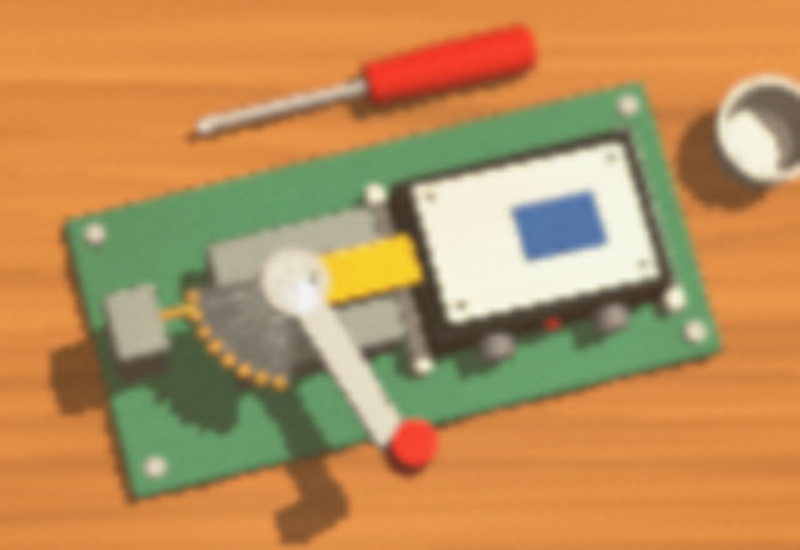

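View pics/scenec.png

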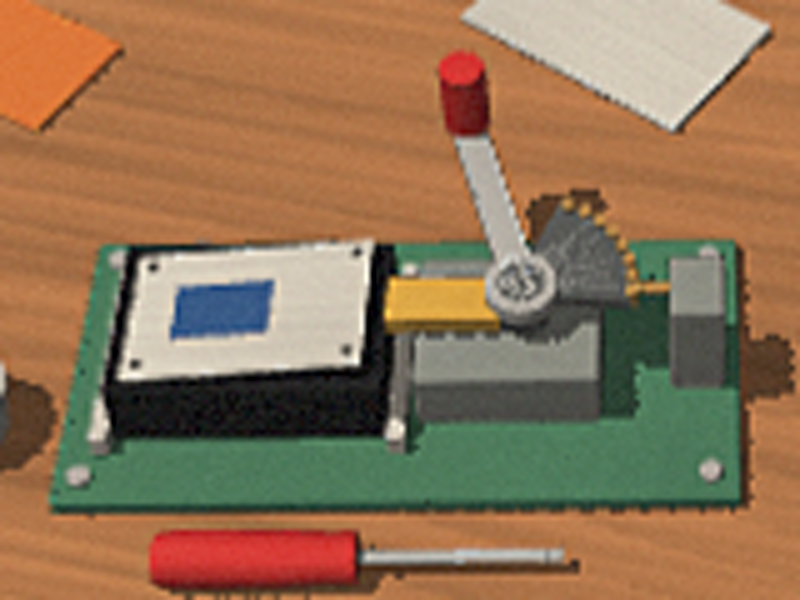

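Both crops confirm it: the plate with the blue patch lies in the black box at top (392,195), propped at the tongue end. The red handle top is at top (368,239) and scene (273,228). Next I'll fit the fixture pose.

```bash
cat > fit.py <<'E'
import numpy as np, cv2
from scipy.optimize import least_squares
from scipy.spatial.transform import Rotation as R
from workcell import sensors, imaging
cal={c:imaging.calibration(c) for c in("scene","top")}
def proj(c,X):
    k=cal[c]; return cv2.projectPoints(np.float64(X).reshape(-1,1,3),cv2.Rodrigues(np.array(k["R"]))[0],np.float64(k["t"]),np.float64(k["mtx"]),np.float64(k["D"]))[0].reshape(-1,2)
# (camera, crop px, fixture x, y (None-> base end -1/+1 uses offset), z)
P=[("top",67,222,.075,"+",.012),("top",133,500,-.075,"+",.006),("top",645,85,.075,"-",.012),("top",720,352,-.075,"-",.008),
("top",414,443,-.0955,.0954,.114),("top",630,133,.042,-.062,.05),("top",668,297,-.042,-.062,.05),("top",398,185,.042,.062,.05),
("scene",50,508,.075,"-",.008),("scene",742,503,.075,"+",.008),("scene",738,243,-.075,"+",.012),("scene",103,243,-.075,"-",.012),
("scene",463,65,-.0955,.0954,.114),("scene",467,130,-.0955,.0954,.076),("top",295,282,0,.125,.08),("scene",520,282,0,.125,.08)]
off={"top":(285,150),"scene":(180,215)}
def W(p,q):
    x,y,yaw,o=p
    f=[]
    for (_,_,_,fx,fy,fz) in q:
        fy=o+.156 if fy=="+" else o-.156 if fy=="-" else fy
        f.append([x+fx*np.cos(yaw)-fy*np.sin(yaw),y+fx*np.sin(yaw)+fy*np.cos(yaw),fz])
    return np.array(f)
def res(p):
    w=W(p,P); return np.concatenate([proj(q[0],w[i])[0]-np.array([q[1]/5+off[q[0]][0],q[2]/5+off[q[0]][1]]) for i,q in enumerate(P)])
if __name__=="__main__":
    s=least_squares(res,[.55,-.05,.22,.08],loss="soft_l1",x_scale=.01); print(s.x); print(res(s.x).reshape(-1,2).round(1).tolist())
    for n,v in(("handle",(-.0955,.0954)),("press",(0,.038)),("pivot",(0,.125))):
        print(n,W(s.x,[(0,0,0,*v,0)])[0])
    o=sensors.get_obs(); print(R.from_quat(o["ee_rot"]).as_matrix().round(3).tolist())
E
python3 fit.py
```

```text
[ 0.62182057 -0.13108479  0.22008006  0.06871936]
[[-1.6, -1.3], [-1.0, -0.1], [-0.5, -0.8], [-0.0, 0.9], [-0.6, -0.1], [-0.3, -0.8], [1.2, -1.9], [-1.5, -0.2], [-0.8, -1.4], [-0.4, -0.3], [-0.1, -1.4], [-0.6, -1.5], [-0.4, -0.3], [0.0, -2.5], [-0.5, -0.8], [-0.3, -2.2]]
handle [ 0.50779747 -0.05883423  0.        ]
press [ 0.61352488 -0.09400135  0.        ]
pivot [ 0.5945321 -0.0090998  0.       ]
[[0.94, 0.342, 0.0], [0.342, -0.94, -0.0], [-0.0, 0.0, -1.0]]
```

```bash
sed -i 's#q\[1\]/5+off\[q\[0\]\]\[0\],q\[2\]/5+off\[q\[0\]\]\[1\]#(q[1]+.5)/5-.5+off[q[0]][0],(q[2]+.5)/5-.5+off[q[0]][1]#' fit.py
cat > go.py <<'E'
import sys,numpy as np
from scipy.spatial.transform import Rotation as R
from workcell import sensors
o=sensors.get_obs(); M=R.from_quat(o["ee_rot"]).as_matrix()
print(o["position"].round(4),"y-ang",np.degrees(np.arctan2(M[1,1],M[0,1])).round(1),"zaxis",M[:,2].round(3),"F",o["ft_force"].round(2),o["grip_width"],o["grasp_force"],o["clock"])
if len(sys.argv)>3: print("tool shift",(M.T@(np.array(list(map(float,sys.argv[1:4])))-o["position"])).round(4))
E
python3 fit.py; python3 go.py 0.614 -0.095 0.15
```

```text
[ 0.62257569 -0.13093294  0.22246644  0.06849831]
[[-1.2, -1.0], [-0.4, 0.2], [-0.2, -0.7], [0.4, 0.9], [-0.2, 0.0], [-0.0, -0.8], [1.6, -1.9], [-1.2, -0.1], [-0.6, -0.6], [-0.0, 0.2], [0.1, -0.9], [-0.4, -0.8], [-0.1, 0.2], [0.3, -1.9], [-0.1, -0.6], [0.0, -1.7]]
handle [ 0.5083805  -0.05895468  0.        ]
press [ 0.61419152 -0.0938694   0.        ]
pivot [ 0.59499619 -0.00901341  0.        ]
[[0.94, 0.342, 0.0], [0.342, -0.94, -0.0], [-0.0, 0.0, -1.0]]
[ 0.2136 -0.5874  0.2484] y-ang -70.0 zaxis [ 0. -0. -1.] F [0.14 0.   0.48] 0.9978902715568617 0.0 0.8
tool shift [ 0.5446 -0.3259  0.0983]
```

```bash
python3 -m inch '[[[0.04,-0.024,0,0,0,0.03,1],[0.085,-0.05,0,0,0,0.06,1],[0.125,-0.075,0,0,0,0.09,1],[0.165,-0.1,0,0,0,0.13,1],[0.21,-0.125,0,0,0,0.13,1],[0.25,-0.15,0,0,0,0.13,1],[0.29,-0.175,0,0,0,0.13,1],[0.335,-0.2,0,0,0,0.13,1],[0.375,-0.225,0,0,0,0.13,1],[0.415,-0.25,0,0,0,0.13,1]]]' 60; python3 go.py 0.6145 -0.0955 0.15
```

```text
clock: 1.8
position: [0.5193, -0.2088, 0.2486]
ee_rot: [0.994, 0.109, 0.0, 0.0]
ft_force: [0.6, -0.2, 0.1]
grip_width: -0.004
grasp_force: 0.0
[ 0.5193 -0.2088  0.2486] y-ang -77.5 zaxis [ 0.001 -0.    -1.   ] F [ 0.64 -0.24  0.06] -0.0037327505013431982 0.0 1.8
tool shift [ 0.1175 -0.0899  0.0987]
```

```bash
python3 -m inch '[[[0.04,-0.03,0.02,0,0,0,1],[0.08,-0.06,0.05,0,0,0,1],[0.1175,-0.09,0.08,0,0,0,1],[0.1175,-0.09,0.12,0,0,0,1],[0.1175,-0.09,0.14,0,0,0,1],[0.1175,-0.09,0.15,0,0,0,1],[0.1175,-0.09,0.15,0,0,0,1]]]'; python3 go.py 0.6145 -0.0955 0.078
python3 - <<'E'
from workcell import imaging
import cv2,numpy as np
a=imaging.camera("top")[150:270,285:445];b=imaging.camera("scene")[195:315,180:340]
cv2.imwrite("pics/p1.png",cv2.resize(np.hstack([a,b]),(800,300),interpolation=cv2.INTER_CUBIC))
E
```

```text
clock: 2.5
position: [0.6127, -0.0977, 0.0974]
ee_rot: [0.994, 0.109, -0.001, -0.0]
ft_force: [0.6, 0.1, 0.3]
grip_width: -0.003
grasp_force: 0.0
[ 0.6127 -0.0977  0.0974] y-ang -77.5 zaxis [-0.002  0.    -1.   ] F [0.63 0.14 0.3 ] -0.003399064423293006 0.0 2.5
tool shift [ 0.0023 -0.0017  0.0194]
```

View pics/p1.png

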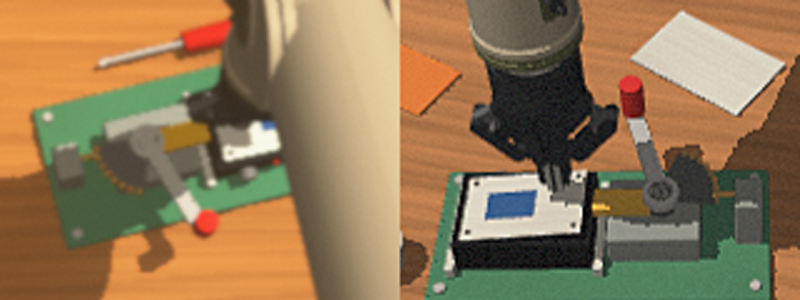

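The top and scene crops show the closed fingertips above the propped end, in the right half of the crop at (560,185), clear of the tongue at (610,205). Descending.

```bash
python3 -m inch '[[[0,0,0.01,0,0,0,1],[0,0,0.018,0,0,0,1],[0,0,0.021,0,0,0,1],[0,0,0.021,0,0,0,1]]]'; python3 go.py
```

```text
clock: 3.0
position: [0.6131, -0.0974, 0.0769]
ee_rot: [0.994, 0.109, -0.0, -0.0]
ft_force: [-0.3, -0.1, -0.4]
grip_width: 0.0
grasp_force: 0.0
[ 0.6131 -0.0974  0.0769] y-ang -77.5 zaxis [-0.001 -0.    -1.   ] F [-0.33 -0.08 -0.42] 0.0003980006653729195 0.0 3.0
```

```bash
python3 -m inch '[[[0,0,0.002,0,0,0,1],[0,0,0.004,0,0,0,1],[0,0,0.006,0,0,0,1],[0,0,0.008,0,0,0,1],[0,0,0.008,0,0,0,1]]]'; python3 go.py
```

```text
clock: 3.5
position: [0.6134, -0.0971, 0.0691]
ee_rot: [0.994, 0.109, 0.0, -0.0]
ft_force: [0.1, 0.6, 1.9]
grip_width: -0.004
grasp_force: 0.8
[ 0.6134 -0.0971  0.0691] y-ang -77.5 zaxis [ 0.  0. -1.] F [0.14 0.62 1.94] -0.003991643385521394 0.7751053427273291 3.5
```

```bash
for i in 1 2 3; do python3 -m inch '[[[0,0,0.001,0,0,0,1],[0,0,0.001,0,0,0,1]]]' | egrep 'pos|ft'; done
```

```text
position: [0.6134, -0.0971, 0.0683]
ft_force: [-1.6, 1.6, 2.0]
position: [0.6135, -0.097, 0.0673]
ft_force: [-0.4, 2.2, 3.1]
position: [0.6135, -0.097, 0.0672]
ft_force: [-4.6, 1.4, 12.3]
```

```bash
python3 -m inch '[[[0,0,0,0,0,0,1],[0,0,0,0,0,0,1],[0,0,0,0,0,0,1]]]' | egrep 'pos|ft'; python3 -m inch '[[[0,0,-0.02,0,0,0,1],[0,0,-0.06,0,0,0,1],[0,0,-0.1,0,0,0,0],[0,0,-0.1,0,0,0,-1]]]'; python3 go.py 0.5084 -0.059 0.098; python3 - <<'E'
from workcell import imaging
import cv2,numpy as np
a=imaging.camera("top")[150:270,285:445];b=imaging.camera("scene")[195:315,180:340]
cv2.imwrite("pics/p2.png",cv2.resize(np.hstack([a,b]),(800,300),interpolation=cv2.INTER_CUBIC))
E
```

```text
position: [0.6135, -0.097, 0.0672]
ft_force: [-4.5, 1.7, 11.9]
clock: 4.8
position: [0.6162, -0.0978, 0.1721]
ee_rot: [0.994, 0.109, 0.004, 0.001]
ft_force: [-1.0, 0.5, 0.2]
grip_width: 0.334
grasp_force: 0.0
[ 0.6162 -0.0978  0.1721] y-ang -77.5 zaxis [ 0.009 -0.002 -1.   ] F [-0.99  0.54  0.15] 0.3336170938915706 0.0 4.8
tool shift [-0.0974 -0.0615  0.073 ]
```

View pics/p2.png

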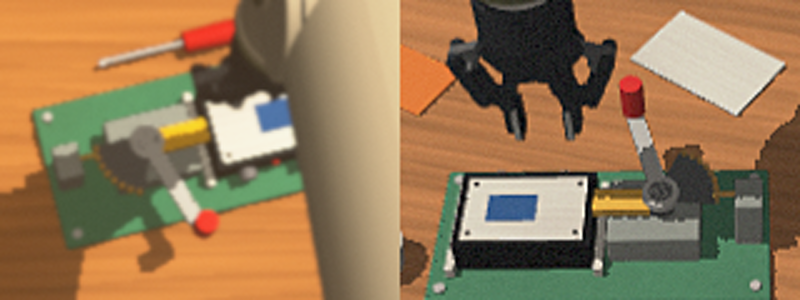

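The scene crop (480–590,175–240) shows the plate level and flush in the box. The lever is still at rest. Moving over the handle.

```bash
python3 -m inch '[[[-0.03,-0.02,0,0,0,0,-1],[-0.065,-0.04,0,0,0,0,-1],[-0.098,-0.061,0,0,0,0,-1],[-0.098,-0.061,0,0,0,0,-1],[-0.098,-0.061,0,0,0,0,-1],[-0.098,-0.061,0,0,0,0,-1],[-0.098,-0.061,0,0,0,0,-1]]]'|head -1; python3 go.py 0.5084 -0.059 0.098; python3 - <<'E'
from workcell import imaging
import cv2,numpy as np
a=imaging.camera("top")[150:270,285:445];b=imaging.camera("scene")[165:285,190:350]
cv2.imwrite("pics/p3.png",cv2.resize(np.hstack([a,b]),(800,300),interpolation=cv2.INTER_CUBIC))
E
```

```text
clock: 5.6
[ 0.505  -0.0593  0.1659] y-ang -77.5 zaxis [-0.  0. -1.] F [-0.85 -0.19 -0.32] 0.996463986506155 0.0 5.6
tool shift [0.0034 0.0005 0.0678]
```

View pics/p3.png

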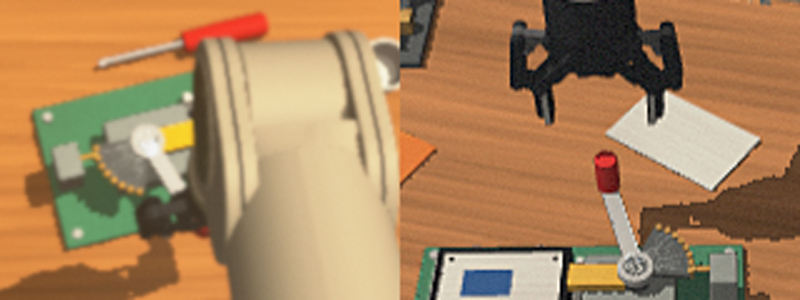

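The fingers at (545,110) and (655,110) straddle the handle at (606,172). Descending and closing gently.

```bash
python3 -m inch '[[[0.003,0,0.02,0,0,0,-1],[0.003,0,0.045,0,0,0,-1],[0.003,0,0.06,0,0,0,-1],[0.003,0,0.068,0,0,0,-1],[0.003,0,0.068,0,0,0,-1]]]'; python3 -m inch '[[[0,0,0,0,0,0,1],[0,0,0,0,0,0,1],[0,0,0,0,0,0,1],[0,0,0,0,0,0,1],[0,0,0,0,0,0,1],[0,0,0,0,0,0,1],[0,0,0,0,0,0,1],[0,0,0,0,0,0,1]]]' 40; python3 go.py
```

```text
clock: 6.2
position: [0.507, -0.0583, 0.0974]
ee_rot: [0.994, 0.109, -0.001, -0.0]
ft_force: [0.5, -0.7, 0.2]
grip_width: 0.997
grasp_force: 0.0
clock: 7.0
position: [0.5076, -0.0584, 0.0986]
ee_rot: [0.994, 0.109, 0.0, 0.0]
ft_force: [-1.0, -1.1, 4.9]
grip_width: 0.244
grasp_force: 39.1
[ 0.5076 -0.0584  0.0986] y-ang -77.5 zaxis [ 0.001 -0.    -1.   ] F [-1.01 -1.14  4.89] 0.24420502526104898 39.128621220588684 7.0
```

```bash
python3 -m inch '[[[-0.001,-0.004,0,0,0,0,1],[-0.002,-0.009,0,0,0,0,1],[-0.003,-0.013,0,0,0,0,1],[-0.004,-0.0175,0,0,0,0,1],[-0.004,-0.022,0,0,0,0,1],[-0.0045,-0.0265,0,0,0,0,1],[-0.0045,-0.031,0,0,0,0,1],[-0.0045,-0.0355,0,0,0,0,1],[-0.0045,-0.0355,0,0,0,0,1]]]'; python3 go.py 0.5076 -0.0584 0.0986
```

```text
clock: 7.9
position: [0.4953, -0.0244, 0.0986]
ee_rot: [0.994, 0.109, 0.0, 0.0]
ft_force: [-0.8, -3.5, 6.2]
grip_width: 0.244
grasp_force: 40.0
[ 0.4953 -0.0244  0.0986] y-ang -77.4 zaxis [ 0.    -0.001 -1.   ] F [-0.83 -3.49  6.15] 0.24446678301926797 40.02892792224884 7.9
tool shift [ 0.0046  0.0358 -0.    ]
```

```bash
python3 -m inch '[[[0,-0.005,0,0,0,0,1],[0.001,-0.009,0,0,0,0,1],[0.002,-0.0135,0,0,0,0,1],[0.003,-0.018,0,0,0,0,1],[0.004,-0.022,0,0,0,0,1],[0.005,-0.0265,0,0,0,0,1],[0.006,-0.029,0,0,0,0,1],[0.007,-0.0305,0,0,0,0,1],[0.007,-0.0305,0,0,0,0,1]]]'; python3 go.py 0.5076 -0.0584 0.0986
```

```text
clock: 8.8
position: [0.495, 0.0071, 0.0984]
ee_rot: [0.994, 0.109, -0.0, 0.0]
ft_force: [-3.2, -2.0, 9.3]
grip_width: 0.245
grasp_force: 40.3
[0.495  0.0071 0.0984] y-ang -77.4 zaxis [-0.001 -0.    -1.   ] F [-3.16 -1.95  9.35] 0.24456248311405923 40.331958532333374 8.8
tool shift [-0.002   0.0667 -0.0002]
```

```bash
for i in 1 2 3; do python3 -m inch '[[[0.0004,-0.0012,0,0,0,0,1],[0.0004,-0.0012,0,0,0,0,1]]]' | egrep 'pos|ft|grasp'; done; python3 -m inch '[[[0,0,0,0,0,0,1],[0,0,0,0,0,0,1],[0,0,0,0,0,0,1]]]'|egrep 'grasp'; python3 go.py 0.5076 -0.0584 0.0986
python3 - <<'E'
from workcell import imaging
import cv2,numpy as np
a=imaging.camera("top")[150:270,285:445];b=imaging.camera("scene")[195:315,180:340]
cv2.imwrite("pics/p4.png",cv2.resize(np.hstack([a,b]),(800,300),interpolation=cv2.INTER_CUBIC))
E
```

```text
position: [0.4952, 0.0082, 0.0985]
ft_force: [-3.3, -2.3, 8.8]
grasp_force: 40.3
position: [0.4954, 0.0094, 0.0984]
ft_force: [-2.1, -3.0, 7.7]
grasp_force: 40.2
position: [0.4956, 0.0106, 0.0985]
ft_force: [-3.4, -2.5, 7.2]
grasp_force: 40.3
grasp_force: 40.3
[0.4956 0.0106 0.0985] y-ang -77.5 zaxis [-0. -0. -1.] F [-2.65 -3.14  7.27] 0.24899612312669395 40.27171075344086 9.7
tool shift [-0.0033  0.07   -0.0001]
```

View pics/p4.png

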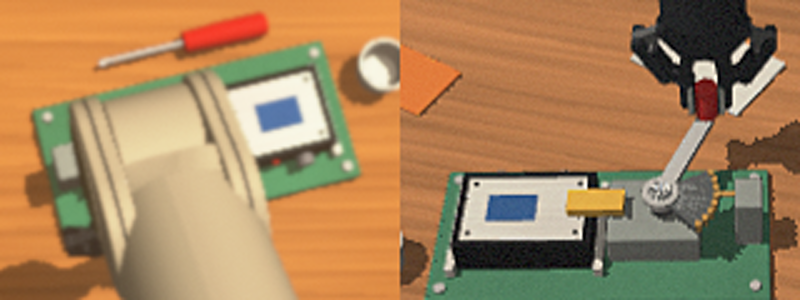

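The tongue at (595,202) lies out over the level plate. The red handle (706,100) is in the jaws, 70 mm from where it started, which is four clicks. The bystanders in the two crops, the screwdriver and the cup, are where they were; the mug, morse key and clock are outside the crops. Handing in.

```bash
python3 -c "
from workcell import order; print(order.hand_in())"
```

```text
the job is handed in; nothing more can be done
None
```

The cover plate is pressed level in the keyer box, and the gripper is holding the lever at the fourth click (70 mm of handle travel). The job is handed in, but no verdict came back.

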